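# Sort the vacuum sealer's parts after cleaning

## Task

Sort the five parts of the vacuum sealer that stand on its steel bag rest into the grey trays: both hex bolts into the long narrow tray, both white thumb nuts into the round one, and the black clamp block into the square one. Set each part down flat on the floor of its tray, the same way up as it stands now (bolts stay on their heads), none on top of another, and let go of it. Leave the tape roll and the spanner where they are.

Things in the scene. Friction and masses are not known exactly. Their poses are not given: they have to be found in the camera images.
- bolt1: a dark steel hex-head bolt standing on its head, shank up: head 24 mm across flats, 10 mm thick; shank 16 mm in diameter, 45 mm long (55 mm overall). Origin: centre of the head's underside, at the start 4 mm above the table, on the steel sheet; z up along the shank. 0.11 kg. The two bolts are alike.
- bolt2: a dark steel hex-head bolt standing on its head, shank up: head 24 mm across flats, 10 mm thick; shank 16 mm in diameter, 45 mm long (55 mm overall). Origin: centre of the head's underside, at the start 4 mm above the table, on the steel sheet; z up along the shank. 0.11 kg. The two bolts are alike.
- nut1: a white plastic thumb nut, a fluted round disc 33 mm across the flutes and 24 mm high with a small brass eye in its top, lying flat. Origin: centre of its underside, at the start 4 mm above the table (on the steel sheet); z up. About 0.025 kg. The two nuts are alike.
- nut2: a white plastic thumb nut, a fluted round disc 33 mm across the flutes and 24 mm high with a small brass eye in its top, lying flat. Origin: centre of its underside, at the start 4 mm above the table (on the steel sheet); z up. About 0.025 kg. The two nuts are alike.
- block: the black plastic clamp block, a box 44 mm long (its x), 30 mm wide (its y) and 28 mm high, two flush steel discs in its top. Origin: centre of its underside, at the start 4 mm above the table (on the steel sheet); z up. 0.06 kg. The sheet under all five parts is fixed, 250 x 250 x 4 mm; far lip 32 mm high, side lips 12 mm, over 30 mm from any part's centre.
- trough: the long narrow grey plastic tray, open on top, 140 mm long (its x) and 60 mm wide (its y) outside. Walls 4 mm thick and 18 mm high (from the table), floor 4 mm thick. Fixed to the table. Origin: centre of its underside, on the table, z up.
- dish: the round grey plastic tray, open on top, 130 mm in diameter outside. Walls 4 mm thick and 18 mm high (from the table), floor 4 mm thick. Fixed to the table. Origin: centre of its underside, on the table, z up.
- square: the square grey plastic tray, open on top, 100 x 100 mm outside, sides along its x and y. Walls 4 mm thick and 18 mm high (from the table), floor 4 mm thick. Fixed to the table. Origin: centre of its underside, on the table, z up.
- tape: bystander: a loose roll of brown packing tape lying flat beyond the work, 100 mm in diameter, 76 mm hole, 48 mm high; origin at the centre of its underside, on the table. Leave alone.
- spanner: bystander: a loose steel spanner 180 mm long lying on the table beyond the steel sheet, along its own x; origin near its middle, on the table. Leave alone.
Not all that is in view belongs to the job. What is shaped like the bolt2 but green or red is not meant.

How it is judged (in metres and radians):
At the end, for the whole second after the job is handed in: Both bolts rest on the floor of the long tray, both nuts in the round one, the block in the square one: inside the walls, origin within 4.5 mm of floor height, upright within 0.15 rad, still (0.02 m/s, 0.2 rad/s); tape and spanner within 15 mm of their start (z of bolt1 in the frame of trough between 0.0015 and 0.0085 m and angle between each of bolt1, bolt2, nut1, nut2, block's own z axis and vertical below 0.15 rad and linear speed of each of bolt1, bolt2, nut1, nut2, block below 0.02 m/s and angular speed of each of bolt1, bolt2, nut1, nut2, block below 0.2 rad/s and x of bolt1 in the frame of trough between -0.06 and 0.06 m and y of bolt1 in the frame of trough between -0.02 and 0.02 m and z of bolt2 in the frame of trough between 0.0015 and 0.0085 m and x of bolt2 in the frame of trough between -0.06 and 0.06 m and y of bolt2 in the frame of trough between -0.02 and 0.02 m and z of nut1 in the frame of dish between 0.0015 and 0.0085 m and horizontal distance between each of nut1, nut2 and dish below 0.05 m and z of nut2 in the frame of dish between 0.0015 and 0.0085 m and z of block in the frame of square between 0.0015 and 0.0085 m and x of block in the frame of square between -0.04 and 0.04 m and y of block in the frame of square between -0.04 and 0.04 m and distance of each of tape, spanner from where it was at the start of the episode below 0.015 m); the robot touches nothing.
It fails at once if the tape roll is moved more than 30 mm (distance of tape from where it was at the start of the episode above 0.03 m).
It fails at once if the spanner is moved more than 30 mm (distance of spanner from where it was at the start of the episode above 0.03 m).
It also fails if it takes over 128 s, if anything falls off the work surface, if the arm or the gripper's body presses on something with over 40 N, if the wrist force passes 120 N, or if a joint passes its speed limit or range.

## Robot

A 6-joint arm with a two-finger parallel gripper is mounted at the origin on the work surface. World frame = base frame: x ahead of the robot, y to its left, z up, the work surface at z = 0. Lengths are in m, angles in degrees, forces in N, time in s.
With the tool pointing down it reaches from about 0.2 to 0.875 m from the base axis. Payload 3.4 kg.
Tool frame: the origin (TCP) lies between the finger pads; the fingertips stand 11 mm ahead of it and the grasp point (between the pads) lies 8 mm behind it; z points along the fingers, x is the direction in which the jaws open and shut, and the axes are right-handed (so a half turn about z gives the same grasp; the last joint's range is limited). The gripper opens to 94 mm and grips with 3 to 60 N. Pads are 16 mm wide; open, the fingers measure 119 mm over their backs; the gripper's body (75 mm by 177 mm) begins 78 mm behind the grasp point.
Start: joints at [64.286, 15.808, 86.224, -0, 77.962, -6.933], TCP at [0.185, 0.544, 0.216] pointing down, gripper open.
Joint ranges: [-165.64, 165.64], [-43.16, 119.46], [12.63, 154.43], [-67.54, 247.53], [6.08, 155.33], [-154.97, 154.97]. Speed limits (degrees/s): [147.25, 147.25, 180, 180, 180, 180].

## Interface

Orientations are given as [roll, pitch, yaw] about the fixed x, y, z axes, in that order (R = Rz(yaw) Ry(pitch) Rx(roll)).
In Python, from bench import readout, camera, workorder gives the robot as it stands.
- The arm moves only by the tool drive_tool, never from a script. Its argument "motion" is one flat list of numbers, 7 for each row, row after row: the finger opening in m, from 0 to 0.094, then the shift along the tool's x, y, z in m, then the turn, a rotation vector about the tool's x, y, z in degrees. A call has exactly 10 rows; each row is the pose to reach, as a shift and turn from the pose commanded when the call began, along the tool's axes at that moment; what a row does not reach only later rows make up. A row lasts 1/8 s, in which the tool goes at most 62.5 mm and 10.7 degrees, less where a joint would pass 70% of its speed; a pose out of reach is approached as far as the arm can. A call with a gripper value outside its range is refused whole. The fingers move at their own pace and stop on an object; "force" is the grip in N (left out, the last holds). Time passes only in rows, so rows that repeat a pose let the fingers close, or fill a call up. It gives the time, the measured TCP pose, the force and the opening at its end, in the units of the state.
- readout.observe(): the state, without advancing time (a new reading comes with each control period).
- camera(name): name is "scene" or "top"; returns a dict with "frame" (420x560x3 uint8, red, green, blue), "camera_matrix" (3x3 intrinsics, pixels), "R" (3x3) and "t" (3): a world point X has camera coordinates R X + t. Camera axes: x right, y down, z forward; pixel columns grow to the right and rows downward; lengths in m; the calibration is good to about 2 mm. A picture is of the moment at which its call begins. There is no depth.
- workorder.close_job(): hands the job in, once; it reports no verdict.
The state is a dict: "t": time; "joint_positions": joint angles; "qd": joint speeds; "joint_torque": joint torques, N m; "tcp_pos": TCP position; "orientation": TCP orientation; "force": force on the tool from outside, world axes, zero at the start; "ft_torque": the same for the moment, N m; "width": opening from 0.0 (shut) to 1.0 (fully open).
Only numpy, scipy, OpenCV 4.12 (cv2) and the standard library are available. Lean on these libraries where they do the work, as an engineer would, in place of code of your own. Each camera call takes 0.05 s, during which the arm holds its last target. There are 200 camera calls.

## Working session

There is one attempt and no reset: what is moved stays moved. The work goes in short steps, Python scripts to look and compute and a tool call to move; the robot and the scene stay as the last step left them, time stands still between calls to the robot, and variables do not carry over. Pictures are saved under pics/ and viewed, about 12 in all and at most 16, crops included, and the job is handed in when it is done.

Besides the shell and the picture viewer there is one more tool, called after "Call:" as name(argument=value, ...) on one line, values as JSON. drive_tool: Moves the arm, as the interface text tells. Its arguments: {"type":"object","properties":{"motion":{"type":"array","items":{"type":"number"}},"force":{"type":"number"}},"required":["motion"]}

```bash
mkdir -p pics; ls; python3 - <<'E'
from bench import readout,camera
import cv2,numpy as np
print(readout.observe())
for n in("top","scene"):
    c=camera(n); print(n,c["camera_matrix"],c["R"],c["t"])
    np.savez(f"pics/{n}0.npz",**c)
    cv2.imwrite(f"pics/{n}0.png",cv2.resize(c["frame"][:,:,::-1],(800,600),interpolation=cv2.INTER_CUBIC))
E
```

```text
pics
{'t': 0.0, 'joint_positions': array([ 6.42853278e+01,  1.58454888e+01,  8.62929168e+01, -6.33936629e-04,
        7.79624410e+01, -6.93333726e+00]), 'qd': array([ 0.07330365,  0.06446811, -0.08447577,  0.00935903, -0.02106107,
       -0.13640153]), 'joint_torque': array([ 1.39839858e-04, -4.04561841e+01, -2.37232393e+01,  7.01771281e-02,
        3.45021731e-02, -1.41454384e-04]), 'tcp_pos': array([0.18490359, 0.54388862, 0.21564199]), 'orientation': array([-1.79988442e+02,  1.00184046e-01,  7.12188079e+01]), 'force': array([-0.46196454, -0.10997799, -0.44281848]), 'ft_torque': array([ 0.00283007, -0.03125314, -0.03961487]), 'width': 0.9978188482998354}
top [[520.69868721   0.         273.40057218]
 [  0.         520.69868721 216.66252479]
 [  0.           0.           1.        ]] [[ 0.01663646 -0.99973125  0.01614498]
 [-0.98267386 -0.01932946 -0.18433244]
 [ 0.18459497 -0.01279862 -0.98273134]] [0.00708352 0.58928583 1.18876431]
scene [[451.86827361   0.         274.54801814]
 [  0.         451.86827361 208.09079506]
 [  0.           0.           1.        ]] [[-0.23779872  0.97108283 -0.02121102]
 [ 0.62958438  0.1374701  -0.76467345]
 [-0.73964537 -0.19519249 -0.64406879]] [ 0.13953014 -0.33188871  1.31612066]
```

View pics/top0.png

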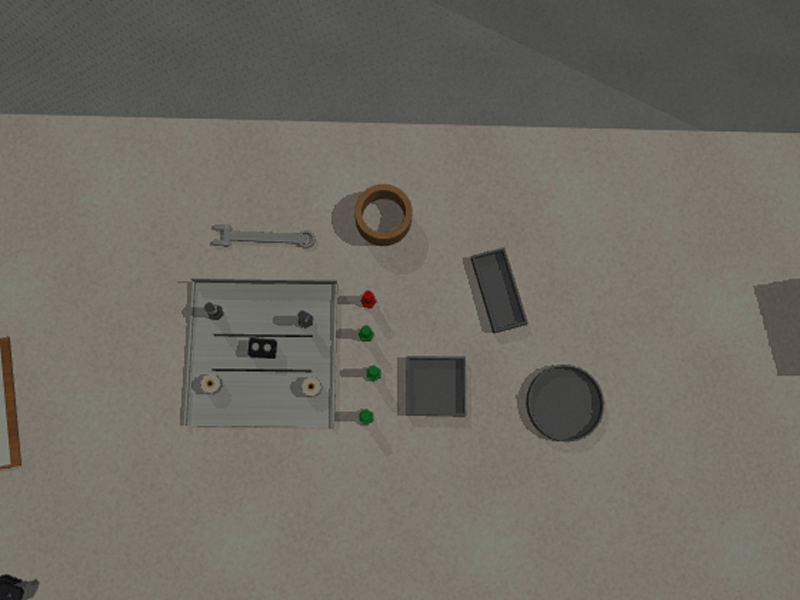

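View pics/scene0.png

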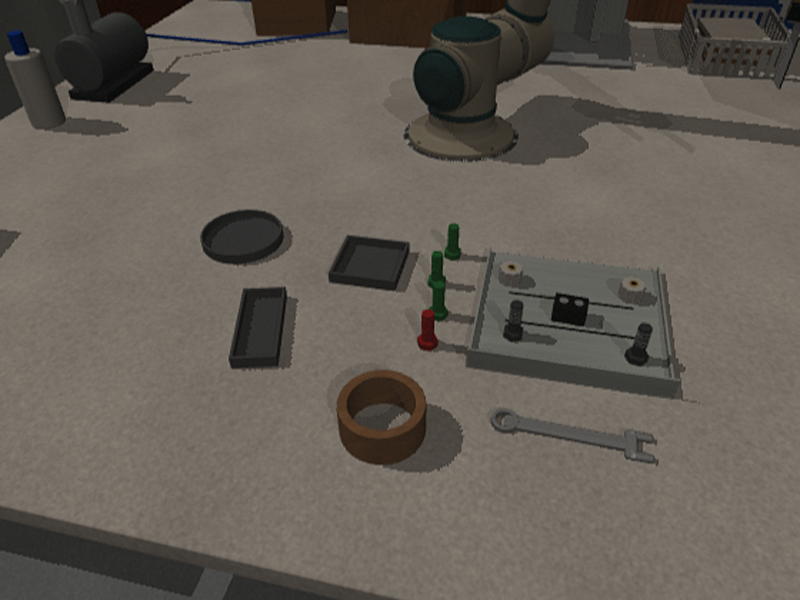

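The top view shows the bolts at about (213,311) and (305,319), the nuts at (210,384) and (312,386) and the block at (263,348). The trays are on the right, at about (498,291), (435,386) and (564,402). The green and red bolts at x≈367 stand between the two groups. I'll enlarge crops to read these more closely.

```bash
python3 - <<'E'
import cv2,numpy as np
f=np.load("pics/top0.npz")["frame"][:,:,::-1]
g=np.clip(f.astype(float)*1.7,0,255).astype(np.uint8)
a=g[190:305,120:270]; cv2.imwrite("pics/c1.png",cv2.resize(a,None,fx=5,fy=5,interpolation=cv2.INTER_CUBIC))
a=g[168:313,270:430]; cv2.imwrite("pics/c2.png",cv2.resize(a,None,fx=4,fy=4,interpolation=cv2.INTER_CUBIC))
E
```

```text
(no output)
```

View pics/c1.png

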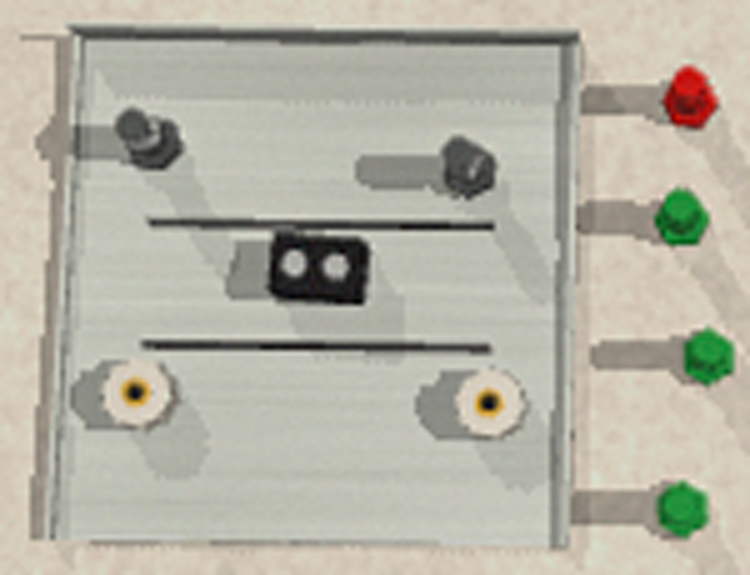

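View pics/c2.png

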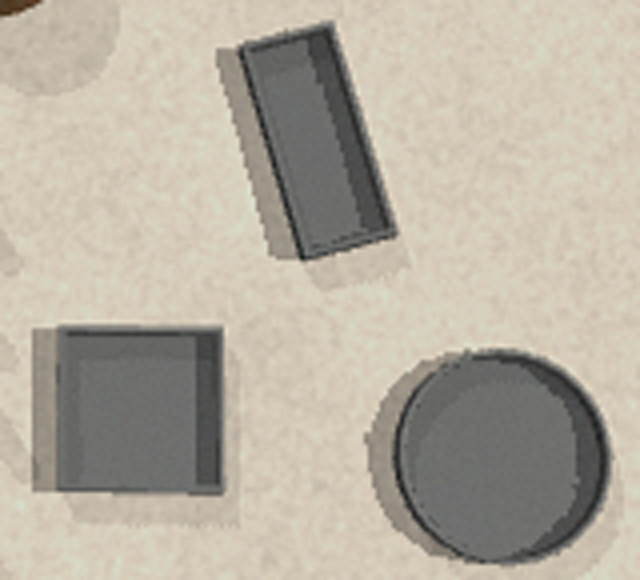

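```bash
cat > h.py <<'E'
import numpy as np,cv2
from bench import readout,camera
def load(n): return dict(np.load(f"pics/{n}.npz"))
def ray(c,uv,z):
    d=c["R"].T@np.linalg.inv(c["camera_matrix"])@[uv[0],uv[1],1]; o=-c["R"].T@c["t"]
    return (o+d*(z-o[2])/d[2])
def proj(c,X):
    p=c["camera_matrix"]@(c["R"]@np.asarray(X,float)+c["t"]); return p[:2]/p[2]
E
python3 - <<'E'
from h import *
c=load("top0"); s=load("scene0")
print(-c["R"].T@c["t"],-s["R"].T@s["t"])
def pt(x,y,k,o,z): return ray(c,((x+.5)/k-.5+o[0],(y+.5)/k-.5+o[1]),z)
A=(5,(120,190)); B=(4,(270,168))
L={"b1top":(132,123,*A,.059),"b1head":(154,144,*A,.012),"b2top":(463,152,*A,.059),"b2head":(469,170,*A,.012),
"n1":(135,393,*A,.028),"n2":(488,402,*A,.028),"blk":(317,265,*A,.032),"d1":(293,262,*A,.032),"d2":(336,265,*A,.032),
"sq":(140,410,*B,.018),"dish":(503,456,*B,.018),"tr":(318,140.5,*B,.018)}
L.update({f"trc{i}":(*p,*B,.018) for i,p in enumerate([(240,45),(332,22),(397,236),(303,259)])})
L.update({f"sqc{i}":(*p,*B,.018) for i,p in enumerate([(57,327),(223,327),(223,494),(57,491)])})
L.update({"red":(690,85,*A,.055),"g1":(681,205,*A,.055),"g2":(710,345,*A,.055),"g3":(682,505,*A,.055)})
im=cv2.resize(np.clip(s["frame"][:,:,::-1]*1.5,0,255).astype(np.uint8),None,fx=3,fy=3,interpolation=cv2.INTER_CUBIC)
for k,v in L.items():
    P=pt(*v); print(k,P.round(4)); p=proj(s,P)*3+1
    cv2.drawMarker(im,tuple(int(round(q)) for q in p),(255,0,255),cv2.MARKER_CROSS,12,1)
cv2.imwrite("pics/ov1.png",im[480:860,400:1430][:, :800]) ; print(im.shape)
cv2.imwrite("pics/ov2.png",im[480:860,950:1430])
E
```

```text
[0.35951803 0.03368673 1.27674608] [1.21559459 0.16702633 0.59684534]
b1top [0.5883 0.3201 0.059 ]
b1head [0.5868 0.3198 0.012 ]
b2top [0.5773 0.1629 0.059 ]
b2head [0.5768 0.1646 0.012 ]
n1 [0.463  0.3179 0.028 ]
n2 [0.4617 0.1496 0.028 ]
blk [0.5256 0.2337 0.032 ]
d1 [0.5269 0.2452 0.032 ]
d2 [0.5258 0.2246 0.032 ]
sq [ 0.4661 -0.0603  0.018 ]
dish [ 0.4423 -0.2796  0.018 ]
tr [ 0.6347 -0.1698  0.018 ]
trc0 [ 0.6948 -0.1216  0.018 ]
trc1 [ 0.7108 -0.1793  0.018 ]
trc2 [ 0.5757 -0.2178  0.018 ]
trc3 [ 0.5602 -0.1598  0.018 ]
sqc0 [ 0.5155 -0.0095  0.018 ]
sqc1 [ 0.5174 -0.1106  0.018 ]
sqc2 [ 0.4167 -0.1104  0.018 ]
sqc3 [ 0.4167 -0.0108  0.018 ]
red [0.6128 0.056  0.055 ]
g1 [0.5545 0.059  0.055 ]
g2 [0.4882 0.0438 0.055 ]
g3 [0.4134 0.0553 0.055 ]
(1260, 1680, 3)
```

View pics/ov1.png

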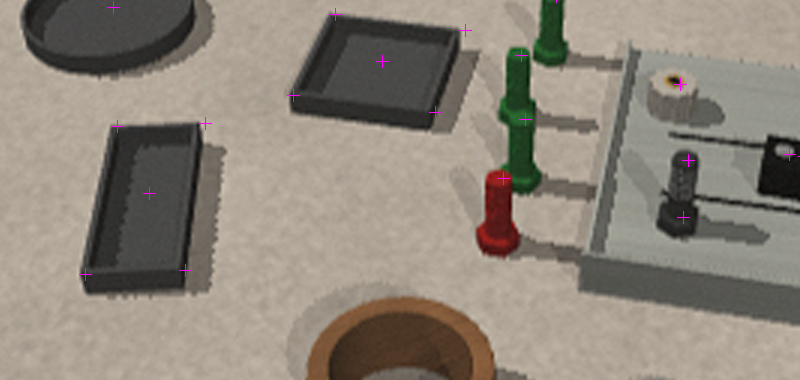

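View pics/ov2.png

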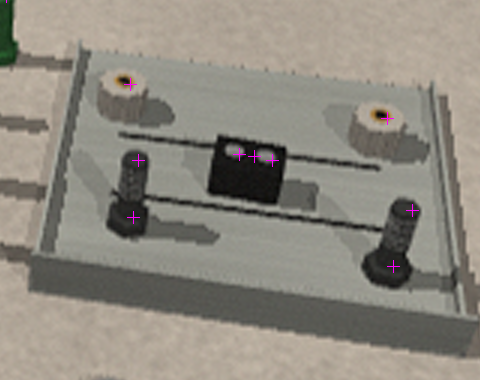

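The projected points match in both views, apart from a common offset of 2–3 mm. I'll move above the left bolt with the jaws along world x, then check the gripper itself in the images.

Call:
drive_tool(motion=[0.04,-0.082,0.454,0.076,0,0,71.2,0.04,-0.082,0.454,0.076,0,0,71.2,0.04,-0.082,0.454,0.076,0,0,71.2,0.04,-0.082,0.454,0.076,0,0,71.2,0.04,-0.082,0.454,0.076,0,0,71.2,0.04,-0.082,0.454,0.076,0,0,71.2,0.04,-0.082,0.454,0.076,0,0,71.2,0.04,-0.082,0.454,0.076,0,0,71.2,0.04,-0.082,0.454,0.076,0,0,71.2,0.04,-0.082,0.454,0.076,0,0,71.2], force=25)

```text
t: 1.35
tcp_pos: [0.587, 0.3216, 0.1405]
orientation: [-180.0, 0.1, 0.1]
force: [-0.3, 0.4, -0.2]
width: 0.424
```

```bash
python3 - <<'E'
from h import *
s=readout.observe(); print(s["tcp_pos"],s["orientation"])
out=[]
for n in("top","scene"):
    c=camera(n); T=readout.observe()["tcp_pos"]
    im=cv2.resize(np.clip(c["frame"][:,:,::-1]*1.6,0,255).astype(np.uint8),None,fx=4,fy=4,interpolation=cv2.INTER_CUBIC)
    for P in (T-[0,0,.011], T-[.02,0,.011],T+[.02,0,-.011],[.5868,.3199,.059]):
        p=proj(c,P)*4+1.5; cv2.drawMarker(im,tuple(int(round(q)) for q in p),(255,0,255),cv2.MARKER_CROSS,12,1)
    p=(proj(c,T)*4).astype(int); out.append(im[max(p[1]-240,0):p[1]+240,max(p[0]-190,0):p[0]+190]); print(n,T,out[-1].shape)
cv2.imwrite("pics/g1.png",np.hstack([o[:480,:380] for o in out]))
E
```

```text
[0.58699919 0.321572   0.14054578] [-1.79963249e+02  9.14660818e-02  1.03582712e-01]
top [0.58686492 0.32185868 0.14087823] (480, 380, 3)
scene [0.58690886 0.32198744 0.14104592] (480, 380, 3)
```

View pics/g1.png

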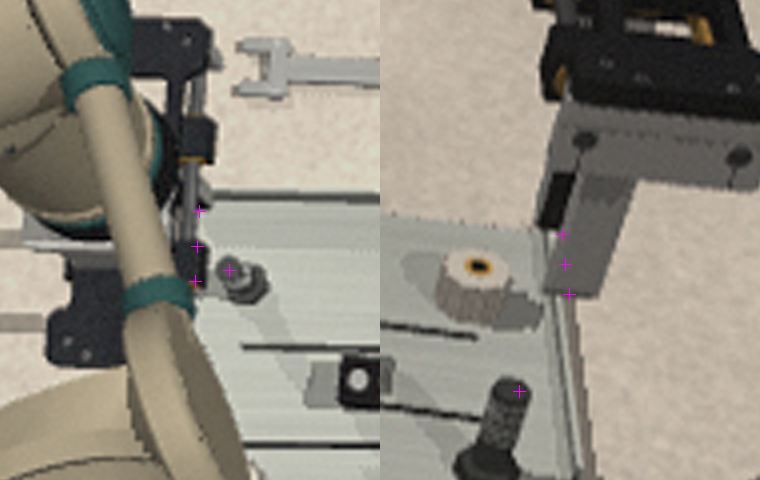

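In the overlay the fingers sit within about 2 mm of where they project in the top view, so the top estimates hold to about 1–2 mm in y. Now I'll descend on the left bolt.

Call:
drive_tool(motion=[0.04,0,0.003,0.03,0,0,0,0.04,0,0.003,0.055,0,0,0,0.04,0,0.003,0.075,0,0,0,0.04,0,0.003,0.09,0,0,0,0.04,0,0.003,0.1,0,0,0,0.04,0,0.003,0.105,0,0,0,0.04,0,0.003,0.105,0,0,0,0.04,0,0.003,0.105,0,0,0,0.04,0,0.003,0.105,0,0,0,0.04,0,0.003,0.105,0,0,0])

```text
t: 2.7
tcp_pos: [0.5888, 0.3176, 0.0358]
orientation: [-180.0, -0.0, 0.0]
force: [0.2, 0.1, 0.2]
width: 0.428
```

Call:
drive_tool(motion=[0.005,0,0,0,0,0,0,0.005,0,0,0,0,0,0,0.005,0,0,0,0,0,0,0.005,0,0,0,0,0,0,0.005,0,0,0,0,0,0,0.005,0,0,0,0,0,0,0.005,0,0,0,0,0,0,0.005,0,0,0,0,0,0,0.005,0,0,0,0,0,0,0.005,0,0,0,0,0,0])

```text
t: 3.95
tcp_pos: [0.5885, 0.3176, 0.0354]
orientation: [-180.0, 0.0, 0.0]
force: [-0.7, 0.1, 0.9]
width: 0.163
```

Call:
drive_tool(motion=[0.005,0,0,-0.03,0,0,0,0.005,0,0,-0.07,0,0,0,0.005,0.003,0.02,-0.1,0,0,0,0.005,0.01,0.06,-0.1,0,0,0,0.005,0.018,0.11,-0.1,0,0,0,0.005,0.026,0.165,-0.1,0,0,0,0.005,0.035,0.22,-0.1,0,0,0,0.005,0.044,0.275,-0.1,0,0,0,0.005,0.052,0.33,-0.1,0,0,0,0.005,0.06,0.385,-0.1,0,0,0])

```text
t: 5.2
tcp_pos: [0.6491, -0.0694, 0.1353]
orientation: [180.0, -0.1, 0.0]
force: [0.7, -0.3, -1.4]
width: 0.164
```

Call:
drive_tool(motion=[0.005,0.008,0.045,0,0,0,0,0.005,0.013,0.08,0,0,0,0,0.005,0.015,0.094,0,0,0,0,0.005,0.015,0.094,0.02,0,0,0,0.005,0.015,0.094,0.05,0,0,0,0.005,0.015,0.094,0.075,0,0,0,0.005,0.015,0.094,0.085,0,0,0,0.005,0.015,0.094,0.09,0,0,0,0.005,0.015,0.094,0.09,0,0,0,0.005,0.015,0.094,0.09,0,0,0])

```text
t: 6.45
tcp_pos: [0.6645, -0.1615, 0.0465]
orientation: [180.0, -0.1, 0.0]
force: [0.6, 0.8, -0.8]
width: 0.163
```

Call:
drive_tool(motion=[0.005,0,0,0.004,0,0,0,0.005,0,0,0.008,0,0,0,0.005,0,0,0.01,0,0,0,0.005,0,0,0.011,0,0,0,0.005,0,0,0.011,0,0,0,0.005,0,0,0.011,0,0,0,0.04,0,0,0.011,0,0,0,0.04,0,0,0.011,0,0,0,0.04,0,0,0.011,0,0,0,0.04,0,0,0.011,0,0,0])

```text
t: 7.7
tcp_pos: [0.6637, -0.1614, 0.0342]
orientation: [-180.0, 0.0, 0.0]
force: [0.4, 0.3, -0.4]
width: 0.427
```

Call:
drive_tool(motion=[0.04,0,0,-0.03,0,0,0,0.04,0,0,-0.08,0,0,0,0.04,-0.008,-0.03,-0.1,0,0,0,0.04,-0.02,-0.08,-0.1,0,0,0,0.04,-0.035,-0.135,-0.1,0,0,0,0.04,-0.05,-0.19,-0.1,0,0,0,0.04,-0.065,-0.245,-0.1,0,0,0,0.04,-0.079,-0.295,-0.1,0,0,0,0.04,-0.087,-0.324,-0.1,0,0,0,0.04,-0.087,-0.324,-0.1,0,0,0])

```text
t: 8.95
tcp_pos: [0.5759, 0.1646, 0.1345]
orientation: [-180.0, -0.0, 0.2]
force: [-0.1, -0.8, -0.3]
width: 0.43
```

```bash
python3 - <<'E'
from h import *
out=[]
for n in("top","scene"):
    c=camera(n); T=readout.observe()["tcp_pos"]; print(T)
    im=cv2.resize(np.clip(c["frame"][:,:,::-1]*1.6,0,255).astype(np.uint8),None,fx=3,fy=3,interpolation=cv2.INTER_CUBIC)
    for P in (T-[0,0,.011],[.577,.1625,.059]):
        p=proj(c,P)*3+1; cv2.drawMarker(im,tuple(int(round(q)) for q in p),(255,0,255),cv2.MARKER_CROSS,12,1)
    x0={"top":600,"scene":420}[n]; out.append(im[420:1000,x0-200:x0+200] if n=="top" else im[420:1000,x0:x0+600][:, :600])
im=np.hstack(out); cv2.imwrite("pics/g2.png",cv2.resize(im,(800,int(im.shape[0]*800/im.shape[1]))))
E
```

```text
[0.57644581 0.16316845 0.13452577]
[0.57681312 0.16230462 0.13447872]
```

View pics/g2.png

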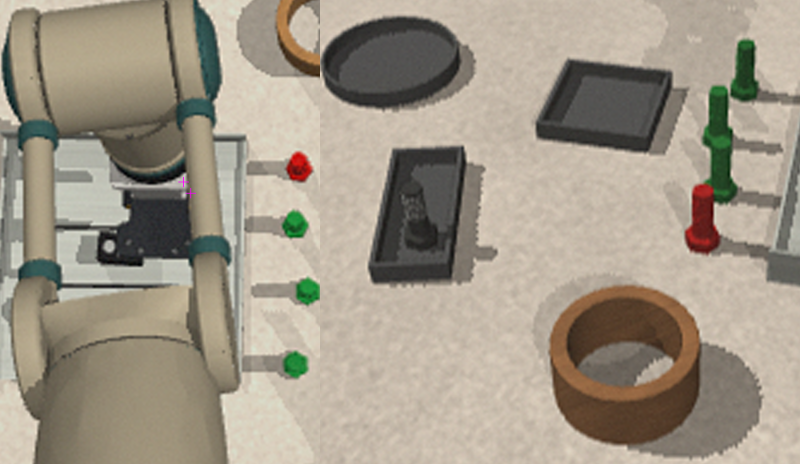

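Bolt 1 stands upright in the trough, at about (422,220) in this crop. Next is bolt 2.

Call:
drive_tool(motion=[0.04,0,0,0.03,0,0,0,0.04,0,0,0.055,0,0,0,0.04,0,0,0.075,0,0,0,0.04,0,0,0.09,0,0,0,0.04,0,0,0.099,0,0,0,0.04,0,0,0.099,0,0,0,0.005,0,0,0.099,0,0,0,0.005,0,0,0.099,0,0,0,0.005,0,0,0.099,0,0,0,0.005,0,0,0.099,0,0,0])

```text
t: 10.3
tcp_pos: [0.577, 0.1628, 0.036]
orientation: [-180.0, -0.1, 0.0]
force: [0.4, -0.7, 2.6]
width: 0.167
```

Call:
drive_tool(motion=[0.005,0,0,0,0,0,0,0.005,0,0,0,0,0,0,0.005,0,0,-0.03,0,0,0,0.005,0,0,-0.07,0,0,0,0.005,0.002,0.02,-0.1,0,0,0,0.005,0.005,0.06,-0.1,0,0,0,0.005,0.01,0.11,-0.1,0,0,0,0.005,0.015,0.165,-0.1,0,0,0,0.005,0.02,0.22,-0.1,0,0,0,0.005,0.024,0.27,-0.1,0,0,0])

```text
t: 11.55
tcp_pos: [0.6002, -0.1092, 0.1346]
orientation: [-180.0, 0.1, -0.0]
force: [0.3, 0.7, -1.4]
width: 0.168
```

Call:
drive_tool(motion=[0.005,0.003,0.035,0,0,0,0,0.005,0.005,0.06,0,0,0,0,0.005,0.005,0.07,0,0,0,0,0.005,0.005,0.07,0.02,0,0,0,0.005,0.005,0.07,0.05,0,0,0,0.005,0.005,0.07,0.075,0,0,0,0.005,0.005,0.07,0.088,0,0,0,0.005,0.005,0.07,0.094,0,0,0,0.005,0.005,0.07,0.097,0,0,0,0.005,0.005,0.07,0.099,0,0,0])

```text
t: 12.8
tcp_pos: [0.6063, -0.1775, 0.0371]
orientation: [180.0, -0.1, 0.0]
force: [-0.4, -0.1, -1.8]
width: 0.163
```

Call:
drive_tool(motion=[0.005,0,0,0,0,0,0,0.005,0,0,0,0,0,0,0.005,0,0,0.0005,0,0,0,0.04,0,0,0.0005,0,0,0,0.04,0,0,0.0005,0,0,0,0.04,0,0,0.0005,0,0,0,0.04,0,0,-0.03,0,0,0,0.05,0,0,-0.08,0,0,0,0.05,0,0,-0.1,0,0,0,0.05,0,0,-0.1,0,0,0])

```text
t: 14.05
tcp_pos: [0.607, -0.1778, 0.1385]
orientation: [179.9, -0.2, 0.0]
force: [0.1, -0.1, -0.1]
width: 0.533
```

Call:
drive_tool(motion=[0.05,-0.005,-0.025,0,0,0,0,0.05,-0.014,-0.07,0,0,0,0,0.05,-0.025,-0.125,0,0,0,0,0.05,-0.036,-0.18,0,0,0,0,0.05,-0.047,-0.235,0,0,0,0,0.05,-0.058,-0.29,0,0,0,0,0.05,-0.069,-0.345,0,0,0,0,0.05,-0.077,-0.385,0,0,0,0,0.05,-0.081,-0.41,0,0,0,0,0.05,-0.081,-0.41,0,0,0,0])

```text
t: 15.3
tcp_pos: [0.5218, 0.2348, 0.1348]
orientation: [180.0, 0.2, 0.2]
force: [-0.3, -0.2, 0.6]
width: 0.529
```

Call:
drive_tool(motion=[0.05,0,0,0.03,0,0,0,0.05,0,0,0.06,0,0,0,0.05,0,0,0.085,0,0,0,0.05,0,0,0.1,0,0,0,0.05,0,0,0.11,0,0,0,0.05,0,0,0.114,0,0,0,0.05,0,0,0.114,0,0,0,0.05,0,0,0.114,0,0,0,0.05,0,0,0.114,0,0,0,0.05,0,0,0.114,0,0,0])

```text
t: 16.55
tcp_pos: [0.5248, 0.2327, 0.0228]
orientation: [-180.0, -0.0, 0.0]
force: [-0.1, -1.3, -0.4]
width: 0.534
```

Call:
drive_tool(motion=[0.015,0,0,0,0,0,0,0.015,0,0,0,0,0,0,0.015,0,0,0,0,0,0,0.015,0,0,0,0,0,0,0.015,0,0,0,0,0,0,0.015,0,0,-0.03,0,0,0,0.015,0,0,-0.07,0,0,0,0.015,-0.004,0.02,-0.1,0,0,0,0.015,-0.012,0.06,-0.1,0,0,0,0.015,-0.022,0.11,-0.1,0,0,0])

```text
t: 17.8
tcp_pos: [0.5026, 0.122, 0.1229]
orientation: [-180.0, -0.1, 0.1]
force: [0.1, 0.1, -1.0]
width: 0.318
```

Call:
drive_tool(motion=[0.015,-0.011,0.055,0,0,0,0,0.015,-0.021,0.105,0,0,0,0,0.015,-0.031,0.15,0,0,0,0,0.015,-0.036,0.178,0,0,0,0,0.015,-0.037,0.184,0.01,0,0,0,0.015,-0.037,0.184,0.04,0,0,0,0.015,-0.037,0.184,0.07,0,0,0,0.015,-0.037,0.184,0.088,0,0,0,0.015,-0.037,0.184,0.095,0,0,0,0.015,-0.037,0.184,0.098,0,0,0])

```text
t: 19.05
tcp_pos: [0.4657, -0.0608, 0.0241]
orientation: [-180.0, 0.0, 0.1]
force: [-0.1, -0.4, -1.3]
width: 0.319
```

Call:
drive_tool(motion=[0.015,0,0,0,0,0,0,0.015,0,0,0.001,0,0,0,0.015,0,0,0.0015,0,0,0,0.05,0,0,0.0015,0,0,0,0.05,0,0,0.0015,0,0,0,0.05,0,0,0.0015,0,0,0,0.05,0,0,0.0015,0,0,0,0.05,0,0,-0.03,0,0,0,0.05,0,0,-0.08,0,0,0,0.05,0,0,-0.1,0,0,0])

```text
t: 20.3
tcp_pos: [0.4672, -0.0618, 0.1271]
orientation: [179.9, -0.3, 0.0]
force: [-0.5, 0.1, -0.7]
width: 0.535
```

Call:
drive_tool(motion=[0.055,0,-0.03,0,0,0,0,0.055,-0.002,-0.08,0,0,0,0,0.055,-0.003,-0.135,0,0,0,0,0.055,-0.004,-0.185,0,0,0,0,0.055,-0.004,-0.21,0,0,0,0,0.055,-0.004,-0.21,0.02,0,0,0,0.055,-0.004,-0.21,0.045,0,0,0,0.055,-0.004,-0.21,0.06,0,0,0,0.055,-0.004,-0.21,0.06,0,0,0,0.055,-0.004,-0.21,0.06,0,0,0])

```text
t: 21.55
tcp_pos: [0.4621, 0.1486, 0.065]
orientation: [-180.0, -0.1, 0.0]
force: [-0.2, -0.5, -0.2]
width: 0.585
```

```bash
python3 - <<'E'
from h import *
c=camera("scene"); T=readout.observe()["tcp_pos"]; print(T)
im=cv2.resize(np.clip(c["frame"][:,:,::-1]*1.6,0,255).astype(np.uint8),None,fx=3,fy=3,interpolation=cv2.INTER_CUBIC)
cv2.imwrite("pics/g3.png",cv2.resize(im[380:900,400:1440],(800,400)))
E
```

```text
[0.46230449 0.14866342 0.06518226]
```

View pics/g3.png

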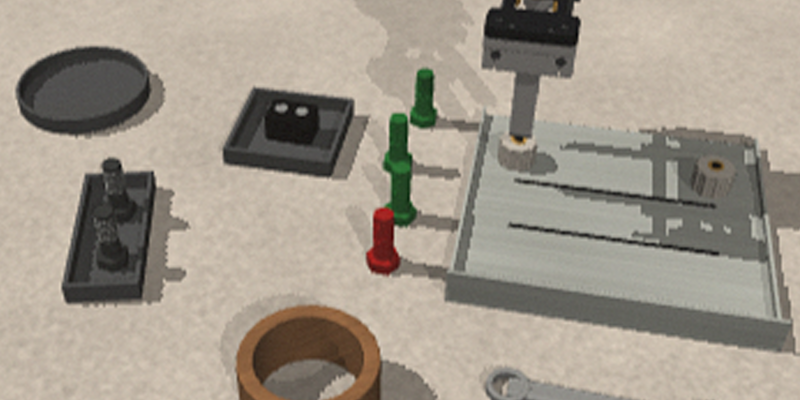

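The picture shows both bolts upright in the trough, the block flat in the square tray, and the gripper centred over nut 2. I'll grasp nut 2 now.

Call:
drive_tool(motion=[0.055,0,0,0.02,0,0,0,0.055,0,0,0.035,0,0,0,0.055,0,0,0.043,0,0,0,0.055,0,0,0.045,0,0,0,0.055,0,0,0.045,0,0,0,0.02,0,0,0.045,0,0,0,0.02,0,0,0.045,0,0,0,0.02,0,0,0.045,0,0,0,0.02,0,0,0.045,0,0,0,0.02,0,0,0.045,0,0,0], force=20)

```text
t: 22.85
tcp_pos: [0.4618, 0.1486, 0.0197]
orientation: [-180.0, -0.0, 0.0]
force: [0.3, -0.3, 3.3]
width: 0.332
```

Call:
drive_tool(motion=[0.02,0,0,0,0,0,0,0.02,0,0,-0.03,0,0,0,0.02,0,0,-0.07,0,0,0,0.02,0,0.02,-0.1,0,0,0,0.02,-0.003,0.06,-0.1,0,0,0,0.02,-0.006,0.115,-0.1,0,0,0,0.02,-0.009,0.17,-0.1,0,0,0,0.02,-0.012,0.225,-0.1,0,0,0,0.02,-0.015,0.28,-0.1,0,0,0,0.02,-0.017,0.335,-0.1,0,0,0])

```text
t: 24.1
tcp_pos: [0.4442, -0.1881, 0.1192]
orientation: [-180.0, 0.0, 0.0]
force: [0.2, 0.1, -0.2]
width: 0.334
```

Call:
drive_tool(motion=[0.02,-0.001,0.05,0,0,0,0,0.02,-0.002,0.09,0,0,0,0,0.02,-0.003,0.115,0,0,0,0,0.02,-0.003,0.119,0.005,0,0,0,0.02,-0.003,0.119,0.035,0,0,0,0.02,-0.003,0.119,0.065,0,0,0,0.02,-0.003,0.119,0.085,0,0,0,0.02,-0.003,0.119,0.094,0,0,0,0.02,-0.003,0.119,0.097,0,0,0,0.02,-0.003,0.119,0.098,0,0,0])

```text
t: 25.35
tcp_pos: [0.4422, -0.3053, 0.0219]
orientation: [180.0, -0.0, 0.0]
force: [0.2, 0.6, -0.4]
width: 0.336
```

Call:
drive_tool(motion=[0.02,0,0,0,0,0,0,0.02,0,0,0.001,0,0,0,0.02,0,0,0.0015,0,0,0,0.05,0,0,0.0015,0,0,0,0.05,0,0,0.0015,0,0,0,0.05,0,0,0.0015,0,0,0,0.05,0,0,0.0015,0,0,0,0.05,0,0,-0.03,0,0,0,0.05,0,0,-0.08,0,0,0,0.05,0,0,-0.1,0,0,0])

```text
t: 26.6
tcp_pos: [0.4429, -0.3065, 0.1242]
orientation: [179.8, -0.2, 0.0]
force: [0.2, -0.0, -1.0]
width: 0.53
```

Call:
drive_tool(motion=[0.055,0,-0.03,0,0,0,0,0.055,0.002,-0.08,0,0,0,0,0.055,0.004,-0.135,0,0,0,0,0.055,0.006,-0.19,0,0,0,0,0.055,0.008,-0.245,0,0,0,0,0.055,0.01,-0.3,0,0,0,0,0.055,0.012,-0.355,0,0,0,0,0.055,0.014,-0.41,0,0,0,0,0.055,0.016,-0.465,0,0,0,0,0.055,0.018,-0.52,0,0,0,0])

```text
t: 27.85
tcp_pos: [0.4595, 0.2164, 0.1216]
orientation: [-180.0, -0.0, 0.0]
force: [0.7, -0.7, 0.4]
width: 0.585
```

Call:
drive_tool(motion=[0.055,0.002,-0.05,0,0,0,0,0.055,0.003,-0.085,0,0,0,0,0.055,0.003,-0.102,0,0,0,0,0.055,0.003,-0.102,0.01,0,0,0,0.055,0.003,-0.102,0.03,0,0,0,0.055,0.003,-0.102,0.05,0,0,0,0.055,0.003,-0.102,0.055,0,0,0,0.055,0.003,-0.102,0.055,0,0,0,0.055,0.003,-0.102,0.055,0,0,0,0.055,0.003,-0.102,0.055,0,0,0])

```text
t: 29.1
tcp_pos: [0.4631, 0.3167, 0.0672]
orientation: [-180.0, -0.1, 0.0]
force: [-0.2, -0.3, -0.3]
width: 0.586
```

Call:
drive_tool(motion=[0.055,0,0,0.02,0,0,0,0.055,0,0,0.035,0,0,0,0.055,0,0,0.043,0,0,0,0.055,0,0,0.045,0,0,0,0.055,0,0,0.045,0,0,0,0.02,0,0,0.045,0,0,0,0.02,0,0,0.045,0,0,0,0.02,0,0,0.045,0,0,0,0.02,0,0,0.045,0,0,0,0.02,0,0,0.045,0,0,0])

```text
t: 30.35
tcp_pos: [0.4627, 0.3167, 0.0218]
orientation: [-180.0, -0.0, 0.0]
force: [0.2, 0.5, 2.7]
width: 0.334
```

Call:
drive_tool(motion=[0.02,0,0,-0.03,0,0,0,0.02,0,0,-0.07,0,0,0,0.02,0,0.02,-0.1,0,0,0,0.02,-0.003,0.06,-0.1,0,0,0,0.02,-0.006,0.115,-0.1,0,0,0,0.02,-0.009,0.17,-0.1,0,0,0,0.02,-0.012,0.225,-0.1,0,0,0,0.02,-0.014,0.28,-0.1,0,0,0,0.02,-0.016,0.335,-0.1,0,0,0,0.02,-0.017,0.39,-0.1,0,0,0])

```text
t: 31.6
tcp_pos: [0.4453, -0.0751, 0.1215]
orientation: [-180.0, -0.0, 0.0]
force: [0.9, 0.5, -1.7]
width: 0.332
```

Call:
drive_tool(motion=[0.02,-0.001,0.055,0,0,0,0,0.02,-0.002,0.11,0,0,0,0,0.02,-0.003,0.155,0,0,0,0,0.02,-0.004,0.178,0,0,0,0,0.02,-0.004,0.183,0.005,0,0,0,0.02,-0.004,0.183,0.03,0,0,0,0.02,-0.004,0.183,0.06,0,0,0,0.02,-0.004,0.183,0.08,0,0,0,0.02,-0.004,0.183,0.09,0,0,0,0.02,-0.004,0.183,0.095,0,0,0])

```text
t: 32.85
tcp_pos: [0.4417, -0.2556, 0.0261]
orientation: [-180.0, 0.0, 0.1]
force: [0.2, -0.3, -0.3]
width: 0.334
```

Call:
drive_tool(motion=[0.02,0,0,0.003,0,0,0,0.02,0,0,0.004,0,0,0,0.02,0,0,0.0045,0,0,0,0.02,0,0,0.0045,0,0,0,0.05,0,0,0.0045,0,0,0,0.05,0,0,0.0045,0,0,0,0.05,0,0,0.0045,0,0,0,0.05,0,0,-0.03,0,0,0,0.05,0,0,-0.08,0,0,0,0.05,0,0,-0.14,0,0,0])

```text
t: 34.1
tcp_pos: [0.441, -0.2559, 0.1671]
orientation: [-179.9, 0.1, 0.0]
force: [0.7, -0.9, 0.2]
width: 0.529
```

Call:
drive_tool(motion=[0.05,-0.02,-0.05,-0.04,0,0,0,0.05,-0.05,-0.1,-0.08,0,0,0,0.05,-0.09,-0.15,-0.08,0,0,0,0.05,-0.12,-0.2,-0.08,0,0,0,0.05,-0.14,-0.25,-0.08,0,0,0,0.05,-0.14,-0.3,-0.08,0,0,0,0.05,-0.14,-0.35,-0.08,0,0,0,0.05,-0.14,-0.4,-0.08,0,0,0,0.05,-0.14,-0.45,-0.08,0,0,0,0.05,-0.14,-0.45,-0.08,0,0,0])

```text
t: 35.35
tcp_pos: [0.301, 0.1963, 0.2464]
orientation: [-179.9, 0.0, 0.4]
force: [-0.1, -0.2, -0.9]
width: 0.531
```

```bash
python3 - <<'E'
from h import *
o=[]
for n,(x,y) in {"top":(250,110),"scene":(130,120)}.items():
    c=camera(n)["frame"][:,:,::-1]; c=np.clip(c*1.6,0,255).astype(np.uint8)[y:y+210,x:x+200]
    o.append(cv2.resize(c,(400,420),interpolation=cv2.INTER_CUBIC))
    t0=load(n+"0")["frame"].astype(int); 
cv2.imwrite("pics/f.png",np.hstack(o)); print(readout.observe()["tcp_pos"])
E
```

```text
[0.3011824  0.19341013 0.24628494]
```

View pics/f.png

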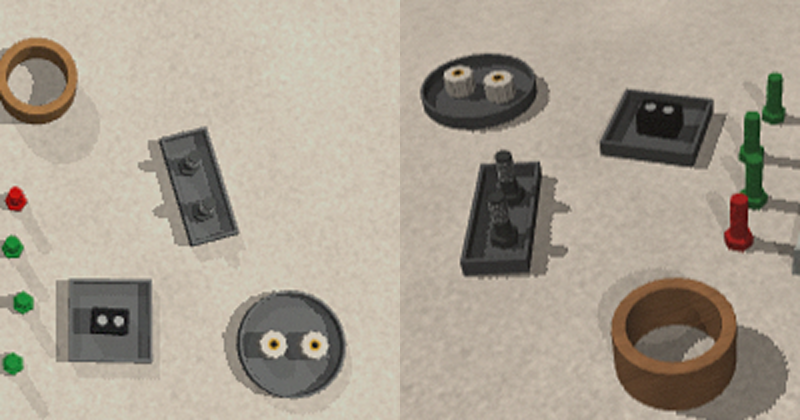

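The final picture shows all five parts flat and upright, well inside their trays. The bolts are at (190,165) and (204,210), the block at (110,320) and the nuts at (273,345) and (315,345). The tape has not moved and the robot is clear, so I'm handing in.

```bash
python3 -c "
from bench import workorder
print(workorder.close_job())"
```

```text
the job is handed in; nothing more can be done
None
```

I sorted all five parts in about 35 s of robot time and handed the job in; it reported no verdict. Both bolts are in the long narrow tray on their heads, both nuts lie side by side in the round tray, and the block is in the square tray.

- **Last pictures:** the top and scene views showed every part upright, apart from the others and well inside the walls. The gripper was open, about 0.25 m up, and touching nothing.
- **Tape and spanner:** the tape looked unmoved by eye. The spanner was outside the last crops, so I did not check it again at the end. No move came close to it on the table, and no reading showed an unexpected contact force (all were under 4 N).
- **Disagreement:** the two cameras differed by 2–3 mm in where they placed things. I shifted the top camera's positions about 1 mm in y to allow for it, and every grasp then closed to about the expected width.

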